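# Load the scan bay and hold the run paddle

## Task

Slide the loaded tray (it has a grip post) into the slots of the scan bay, under the lips of both side rails, until it is fully home against the back stop, with the two printed parts still standing on it. Then press the spring-loaded hold-to-run paddle down with the fingers to its middle position, where it is level, and keep holding it there: the program finishes while holding it, without letting go. Never push the paddle all the way down (that trips the stop), and leave the spool, the glue bottle and the scraper where they are.

Things in the scene. Friction and masses are not known exactly. Their poses are not given: they have to be found in the camera images.
- tray: Loose dark steel tray on the table, 0.3-0.45 kg, plate 120 (x) x 130 (y) x 6 mm; origin: centre of its underside, z up. +x enters the bay first. Black grip post 22 x 22 mm at x = -48, y = 0, top 62 mm above the table. Rim (top 14 mm above the table) round the load area x -30..55, y +-55 mm; bare plate edges outside it. Slides on the table with a few newtons.
- bay: Fixed floorless scan bay; tray slides on the table along its +x. Origin: where the tray's origin lies when home (axes parallel, +x edge at the stop, x = 60 mm). Rails x -45..65, inner faces y +-68 mm, lips inward to y +-60, undersides 9, tops 14 mm up. Guides widen the mouth to y +-82 at x = -73. Outer width 176. Behind: grey lens housing 52 mm high, to x = 122. Post stays outside.
- bracket: Loose white printed L-shaped bracket, base 44 x 36 mm, 45 mm high, about 60 g, standing on the tray; origin at the centre of its underside (6 mm above the tray's origin), z up.
- flange: Loose white printed round flange with a hub, foot 32 mm in diameter, 28 mm high, about 40 g, standing on the tray; origin at the centre of its underside, z up.
- switch: Fixed grey hold-to-run switch, base plate 160 mm (x) x 70 mm (y) x 12 mm; origin at the centre of its underside, z up. Two cheeks 92 mm high at its +x end carry the paddle's pivot (along y) at x = 50 mm, 80 mm above the table. The paddle reaches from there towards -x.
- pad (a point): Centre of the upper face of the black pad (40 x 44 mm, 10 mm thick) at the paddle's free end, 100 mm from the pivot; press here from above. It is about 106 mm above the table at rest, 86 mm when the paddle is level, 66 mm at the bottom.
- paddle (a joint): Angle of the paddle, rad: 0 at rest (pad raised, 0.2 rad above level), 0.2 level = middle position, 0.4 bottom stop. Sprung: pressing at the pad takes about 3 N to start, 6 N at level, 9 N at the bottom; it springs back to 0 when let go.
- spool: Bystander: loose filament spool lying flat, 110 mm in diameter, 50 mm high; origin at the centre of its underside.
- glue: Bystander: loose upright white bottle with black cap, 56 mm in diameter, 110 mm high; origin at the centre of its underside.
- scraper: Bystander: loose flat scraper, 140 mm long, lying near the table's left (+y) side; its x axis runs along it.
Things that resemble listed ones, but are neither listed nor needed, are in the scene too. What is shaped like the flange but blue or green is not meant.

How it is judged (in metres and radians):
On the way, in this order (a step that is already met when the one before it is completed fails the run):
1. the tray is fully home in the bay with both parts standing on it (x of tray in the frame of bay between -0.006 and 0.006 m and y of tray in the frame of bay between -0.007 and 0.007 m and z of tray in the frame of bay below 0.006 m and angle between the x axis of tray and the x axis of bay, either way round below 0.1 rad and angle between tray's own z axis and vertical below 0.08 rad and angle between each of bracket, flange's own z axis and vertical below 0.15 rad and z of bracket in the frame of tray between 0.002 and 0.01 m and x of bracket in the frame of tray between -0.028 and 0.055 m and y of bracket in the frame of tray between -0.055 and 0.055 m and z of flange in the frame of tray between 0.002 and 0.01 m and x of flange in the frame of tray between -0.028 and 0.055 m and y of flange in the frame of tray between -0.055 and 0.055 m), for 0.2 s.
2. the fingers hold the paddle near its middle (level) position for a second, the tray still home (all of step 1 and value of joint paddle between 0.12 and 0.28 rad and contact force between the fingers and switch above 2 N), for 1 s.
At the end, for the whole second after the job is handed in: The tray is home in the bay (within 6 mm of the stop, 7 mm sideways, 0.1 rad), flat on the table under the lips, both parts upright within its rim, and the fingers (more than 2 N) still hold the paddle between 0.12 and 0.28 rad (level is 0.20) (all of step 2); the arm keeps its last pose, push and grip.
It fails at once if the paddle is pushed (nearly) all the way down, beyond 0.36 rad (value of joint paddle above 0.36 rad).
It fails at once if the spool is moved more than 25 mm (distance of spool from where it was at the start of the episode above 0.025 m).
It fails at once if the glue is moved more than 25 mm (distance of glue from where it was at the start of the episode above 0.025 m).
It fails at once if the scraper is moved more than 25 mm (distance of scraper from where it was at the start of the episode above 0.025 m).
It also fails if it takes over 64 s, if anything falls off the work surface, if the arm or the gripper's body presses on something with over 40 N, if the wrist force passes 120 N, or if a joint passes its speed limit or range.

## Robot

A 6-joint arm with a two-finger parallel gripper is mounted at the origin on the work surface. World frame = base frame: x ahead of the robot, y to its left, z up, the work surface at z = 0. Lengths are in m, angles in degrees, forces in N, time in s.
With the tool pointing down it reaches from about 0.4 to 0.825 m from the base axis. Payload 7 kg.
Tool frame: the origin (TCP) lies at the very end of the fingers, on their centre line; the grasp point (between the pads) lies 19 mm behind it; z points along the fingers, y is the direction in which the jaws open and shut (so a half turn about z gives the same grasp; the last joint's range is limited). The gripper opens to 88 mm and grips with 3 to 60 N. Pads are 19 mm wide; open, the fingers measure 130 mm over their backs; the gripper's body (78 mm by 193 mm) begins 47 mm behind the grasp point.
Start: joints at [90.991, 20.546, 0.682, 0, -70.136, -16.507], TCP at [0.181, 0.65, 0.227] pointing down, gripper open.
Joint ranges: [-176.03, 176.03], [-82.01, 121.73], [-58.28, 71.71], [-173.87, 95.51], [-174.79, -0.11], [-173.66, 173.66]. Speed limits (degrees/s): [136.94, 136.94, 172.46, 180, 180, 180].

## Interface

Orientations are given as [roll, pitch, yaw] about the fixed x, y, z axes, in that order (R = Rz(yaw) Ry(pitch) Rx(roll)).
In Python, from plant import telemetry, optics, ctrl gives the robot as it stands.
- The arm moves only by the tool servo_tool, never from a script. Its argument "rows" is a list of rows, each a list of 3 entries, a list of its own where there are three numbers: the shift along the tool's x, y, z in m, then the turn, a rotation vector about the tool's x, y, z in units of 6 degrees (1.0 is 6 degrees), then the closure, from 0 (fully open) to 1 (shut). A call has 1 to 20 rows; each row shifts and turns the commanded pose from where the row before left it, along the tool's axes as they then stand; what a row does not reach is not made up. A row lasts 1/12 s, in which the tool goes at most 41.7 mm and 7.16 degrees, less where a joint would pass 70% of its speed; a pose out of reach is approached as far as the arm can. A call is refused whole if a number of a shift passes 0.0417 or a number of a turn 1, either way. A call with a gripper value outside its range is refused whole. The fingers move at their own pace and stop on an object; the grip force is fixed at half the most. Time passes only in rows, so rows that do not move let the fingers close. It gives the time, the measured TCP pose, the force and the opening at its end, in the units of the state.
- telemetry.get_obs(): the state, without advancing time (a new reading comes with each control period).
- optics.snapshot(name): name is "scene" or "top"; returns the picture (400x640x3 uint8, red, green, blue); there is no depth.
- optics.camera_info(name): a dict with "mtx" (3x3 intrinsics, pixels), "D" ([k1, k2, p1, p2, k3] as OpenCV has them; the pictures are not rectified), "rvec" (rotation vector, rad) and "tvec" (3), from world to camera coordinates, as OpenCV has them. Camera axes: x right, y down, z forward; pixel columns grow to the right and rows downward; lengths in m; the calibration is good to about 2 mm. A picture is of the moment at which its call begins. camera_info takes no time and is no camera call.
- ctrl.close_job(): hands the job in, once; it reports no verdict.
The state is a dict: "clock": time; "joint_pos": joint angles; "qvel": joint speeds; "tau": joint torques, N m; "tool_pos": TCP position; "orientation": TCP orientation; "force": force on the tool from outside, world axes, zero at the start; "moment": the same for the moment, N m; "opening": finger opening in m.
Only numpy, scipy, OpenCV 4.12 (cv2) and the standard library are available. Lean on these libraries where they do the work, as an engineer would, in place of code of your own. Each camera call takes 0.05 s, during which the arm holds its last target.

## Working session

There is one attempt and no reset: what is moved stays moved. The work goes in short steps, Python scripts to look and compute and a tool call to move; the robot and the scene stay as the last step left them, time stands still between calls to the robot, and variables do not carry over. Pictures are saved under pics/ and viewed, and the job is handed in when it is done.

Besides the shell and the picture viewer there is one more tool, called as name(argument=value, ...), one argument or row to a line, values as JSON. servo_tool: Moves the arm, as the interface text tells. Its arguments: {"type":"object","properties":{"rows":{"type":"array"}},"required":["rows"]}

```bash
mkdir -p pics; ls
python3 - <<'E'
from plant import telemetry, optics, ctrl
import cv2
print(telemetry.get_obs())
for n in ["scene","top"]:
    im=optics.snapshot(n); cv2.imwrite(f"pics/{n}0.png",im[:,:,::-1]); print(n,optics.camera_info(n))
E
```

```text
pics
{'clock': 0.0, 'joint_pos': array([ 9.09941173e+01,  2.05908950e+01,  6.33295104e-01, -2.03329408e-02,
       -7.01364731e+01, -1.65065637e+01]), 'qvel': array([-4.62065966e-02, -4.44981927e-05, -9.81487310e-02, -7.79308756e-04,
       -4.04071912e-02,  2.14126892e-02]), 'tau': array([ 2.31246820e-03, -5.82719815e+01,  2.93048894e+01,  6.99687839e+00,
        6.92914036e-03, -1.57630489e-04]), 'tool_pos': array([0.180425  , 0.64992139, 0.22562449]), 'orientation': array([ 1.79904373e+02, -8.40462481e-03, -1.55193638e+01]), 'force': array([ 1.00490615, -0.02682989,  0.01935373]), 'moment': array([-0.00338651, -0.00311011, -0.00761246]), 'opening': 0.08794972020344417}
scene {'mtx': array([[489.2829092 ,   0.        , 319.46904445],
       [  0.        , 489.2829092 , 198.08979645],
       [  0.        ,   0.        ,   1.        ]]), 'D': array([0.03109146, 0.        , 0.        , 0.        , 0.        ]), 'rvec': array([ 0.67271599,  2.72492876, -0.96109552]), 'tvec': array([ 0.43593313, -0.18983683,  1.41624248])}
top {'mtx': array([[369.6573024 ,   0.        , 315.28625477],
       [  0.        , 369.6573024 , 201.88507648],
       [  0.        ,   0.        ,   1.        ]]), 'D': array([-0.0566846,  0.       ,  0.       ,  0.       ,  0.       ]), 'rvec': array([ 2.10002137, -2.0851919 ,  0.24910003]), 'tvec': array([0.0488785 , 0.54222964, 0.8649208 ])}
```

View pics/scene0.png

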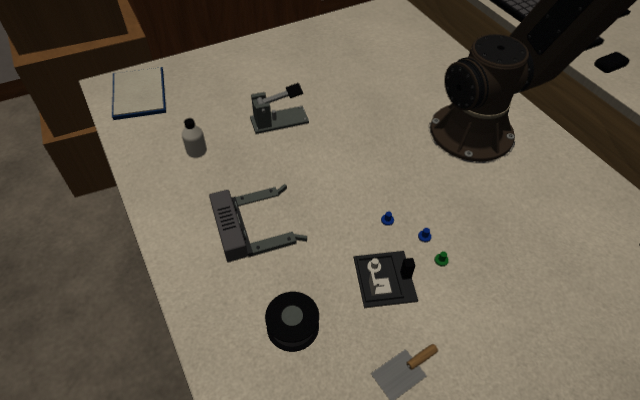

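View pics/top0.png

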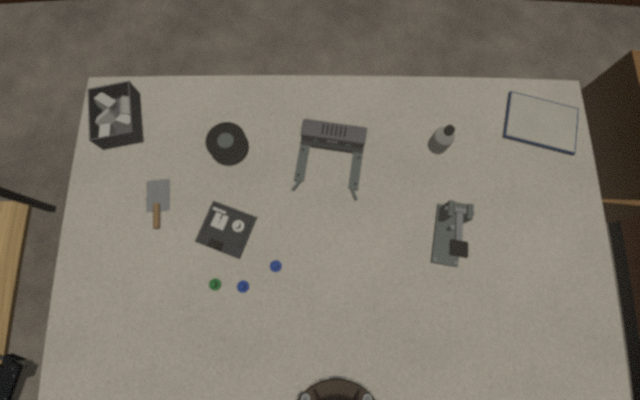

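The scene view shows the tray at (385,278), with its post at (407,268). The bay is at (255,220), the switch at (278,108), the spool at (292,320), the glue at (194,140) and the scraper at (405,370). Blue and green decoy flanges are at (388,218), (425,235) and (442,258). In the top view the tray is at (227,229), the bay at (330,155) and the switch at (453,233).

Candidates:
- **Tray:** the dark tray at top (227,229), or the dark box at top (116,115). The one with the post and rim is (227,229).
- **Flange:** the white one at top (238,226). The blue and green ones are decoys.

Next I'll check close crops.

```bash
cat > h.py <<'E'
import numpy as np, cv2
from plant import telemetry, optics, ctrl
def cam(n):
    c=optics.camera_info(n); return c["mtx"],c["D"],c["rvec"],c["tvec"]
def proj(n,P):
    K,D,r,t=cam(n); return cv2.projectPoints(np.array(P,float).reshape(-1,1,3),r,t,K,D)[0].reshape(-1,2)
def ray(n,px):
    K,D,r,t=cam(n); u=cv2.undistortPoints(np.array(px,float).reshape(-1,1,2),K,D).reshape(-1,2)
    R=cv2.Rodrigues(r)[0]; C=-R.T@t; d=np.c_[u,np.ones(len(u))]@R
    return C,d
def plane(n,px,z):
    C,d=ray(n,px); return C+d*((z-C[2])/d[:,2])[:,None]
def tri(pa,pb):
    Ca,da=ray("scene",[pa]);Cb,db=ray("top",[pb]);A=np.c_[da[0],-db[0]]
    s=np.linalg.lstsq(A,Cb-Ca,rcond=None)[0];p=Ca+s[0]*da[0];q=Cb+s[1]*db[0];return (p+q)/2,np.linalg.norm(p-q)
def crop(src,dst,x,y,w,h,s):
    im=cv2.imread(src)[y:y+h,x:x+w]; im=cv2.convertScaleAbs(im,alpha=1.6,beta=10)
    cv2.imwrite(dst,cv2.resize(im,None,fx=s,fy=s,interpolation=cv2.INTER_CUBIC))
E
python3 - <<'E'
from h import *
crop("pics/top0.png","pics/ctray.png",185,190,80,80,7)
crop("pics/top0.png","pics/cbay.png",280,110,100,100,6)
crop("pics/top0.png","pics/csw.png",420,190,70,90,6)
crop("pics/scene0.png","pics/sA.png",200,170,240,150,3.3)
crop("pics/scene0.png","pics/sS.png",235,70,90,75,7)
print(proj("top",[[0.18,0.65,0.227],[0,0,0],[.5,0,0]]),proj("scene",[[0.18,0.65,0.227]]))
for n in("scene","top"):print(ray(n,[[320,200]])[0])
E
```

```text
[[ 11.05598238 358.55437015]
 [335.70719586 428.42310004]
 [335.02739055 223.13639175]] [[671.91700753 306.24421234]]
[0.88536115 0.70667307 0.9739442 ]
[0.32070382 0.04908049 0.96913892]
```

View pics/ctray.png

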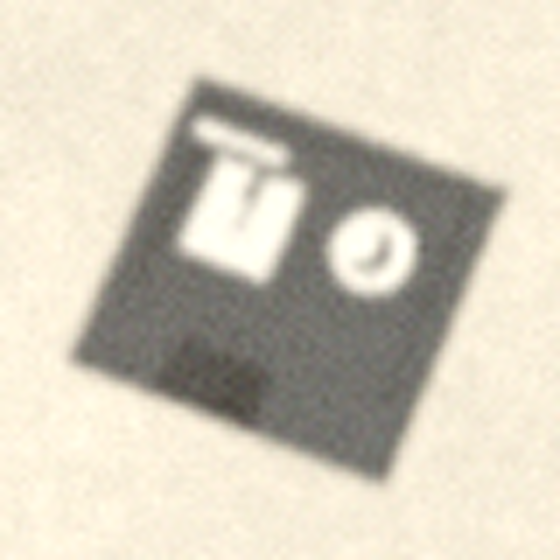

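View pics/cbay.png

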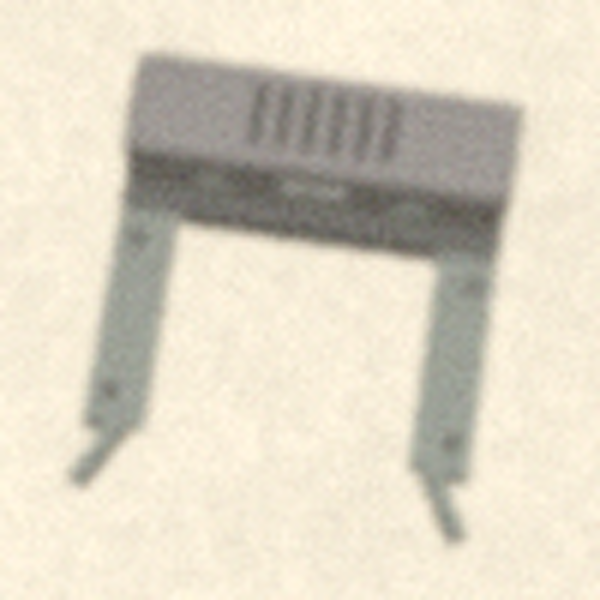

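View pics/csw.png

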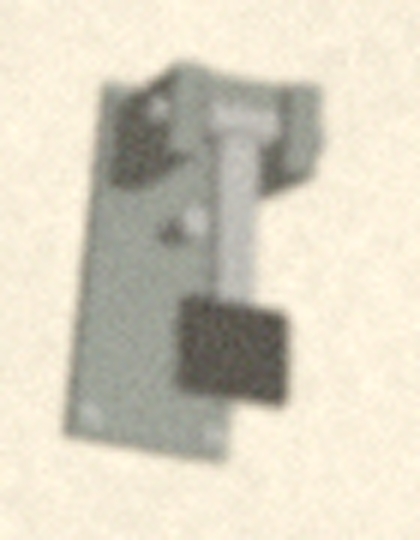

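View pics/sA.png

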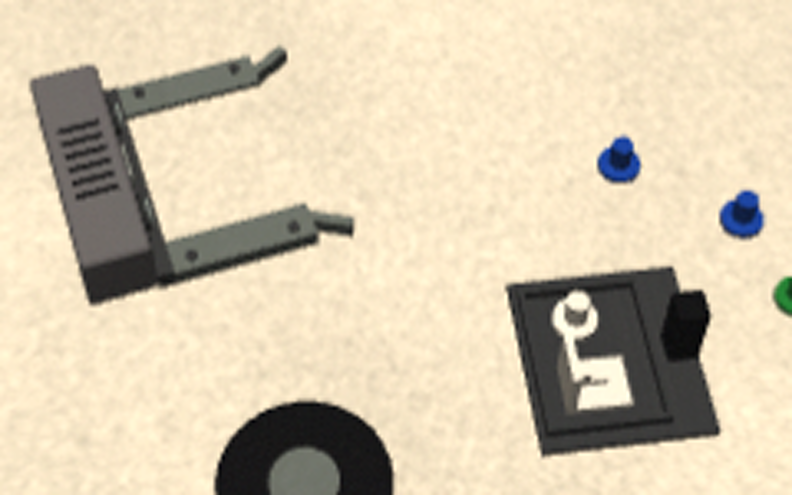

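View pics/sS.png

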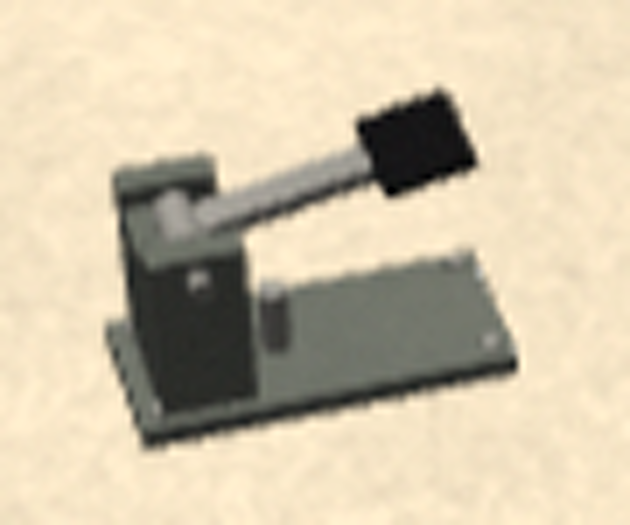

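The crops confirm the choices. The tray has a black post at crop (215,380), the rim, the white bracket and the white flange. The bay mouth faces the robot, and the switch's pad is the black square in the scene view at about (293,90). Next I'll measure corners in both views.

```bash
cat > m.py <<'E'
from h import *
def quad(src,roi,thr,s=8,open_=0,out=None):
    x,y,w,h=roi; g=cv2.cvtColor(cv2.imread(src)[y:y+h,x:x+w],cv2.COLOR_BGR2GRAY)
    g=cv2.resize(g,None,fx=s,fy=s,interpolation=cv2.INTER_CUBIC)
    m=(g<thr).astype(np.uint8)*255
    m=cv2.morphologyEx(m,cv2.MORPH_CLOSE,np.ones((5*s,5*s)))
    if open_: m=cv2.morphologyEx(m,cv2.MORPH_OPEN,np.ones((open_,open_)))
    c=max(cv2.findContours(m,cv2.RETR_EXTERNAL,cv2.CHAIN_APPROX_NONE)[0],key=cv2.contourArea)
    hull=cv2.convexHull(c); e=0.02
    while True:
        a=cv2.approxPolyDP(hull,e*cv2.arcLength(hull,True),True)
        if len(a)<=4: break
        e+=.005
    a=a.reshape(-1,2).astype(float); L=[]
    P=c.reshape(-1,2).astype(float)
    for i in range(len(a)):
        p,q=a[i],a[(i+1)%len(a)]; d=(q-p)/np.linalg.norm(q-p); n=np.array([-d[1],d[0]])
        t=(P-p)@d; k=(abs((P-p)@n)<1.0*s)&(t>.12*np.linalg.norm(q-p))&(t<.88*np.linalg.norm(q-p))
        f=cv2.fitLine(P[k].astype(np.float32),cv2.DIST_HUBER,0,.01,.01).ravel(); L.append(np.cross([f[2],f[3],1],[f[2]+f[0],f[3]+f[1],1]))
    C=[]
    for i in range(len(L)):
        v=np.cross(L[i-1],L[i]); C.append(v[:2]/v[2])
    C=(np.array(C)+.5)/s-.5+[x,y]
    if out:
        o=cv2.imread(src)[y:y+h,x:x+w]; o=cv2.resize(o,None,fx=s,fy=s)
        for p in C: cv2.circle(o,tuple(((p-[x,y]+.5)*s).astype(int)),3,(0,0,255),-1)
        cv2.imwrite(out,o)
    return C
E
python3 - <<'E'
from m import *
def rep(n,P):
    P=P[:,:2];print(n,P.round(4).tolist(),"c",P.mean(0).round(4),"sides",[round(float(np.linalg.norm(P[i]-P[i-1])),4) for i in range(len(P))], "ang",[round(float(np.degrees(np.arctan2(*(P[i]-P[i-1])[::-1]))),1) for i in range(len(P))])
t=quad("pics/top0.png",(185,190,80,80),110,out="pics/q1.png"); print(t)
rep("tray top",plane("top",t,.006))
s=quad("pics/scene0.png",(348,245,72,66),90,out="pics/q2.png",open_=0);print(s)
rep("tray sc",plane("scene",s,.003))
# housing top
p=quad("pics/scene0.png",(283,78,25,24),45,out="pics/q3.png");print(p)
rep("pad sc",plane("scene",p,.106))
p2=quad("pics/top0.png",(444,234,30,28),70,out="pics/q4.png");print(p2)
rep("pad top",plane("top",p2,.106))
E
python3 -c "
import cv2,numpy as np
a=[cv2.resize(cv2.imread(f'pics/q{i}.png'),(390,290)) for i in (1,2,3,4)]
cv2.imwrite('pics/q.png',np.vstack([np.hstack(a[:2]),np.hstack(a[2:])]))"
```

```text
[[212.68434349 200.15813342]
 [257.05056347 217.02251146]
 [239.49007422 259.09756059]
 [194.42973908 241.23082188]]
tray top [[0.5593, 0.3299], [0.5139, 0.2076], [0.4022, 0.2485], [0.4476, 0.3705]] c [0.4808 0.2891] sides [0.1189, 0.1305, 0.1189, 0.1301] ang [-19.9, -110.4, 159.9, 69.6]
[[403.82265913 250.25795227]
 [418.31746011 301.37077118]
 [363.84076411 308.59039242]
 [352.86575405 255.88997361]]
tray sc [[0.4011, 0.2486], [0.4479, 0.3732], [0.5625, 0.3329], [0.5156, 0.2067]] c [0.4818 0.2903] sides [0.122, 0.1331, 0.1214, 0.1346] ang [159.9, 69.4, -19.4, -110.4]
[[298.14956353  82.97300272]
 [303.28932532  94.17799946]
 [282.27261285  97.24779807]
 [287.00649573  86.71326011]]
pad sc [[0.401, -0.3053], [0.4102, -0.2552], [0.4673, -0.2696], [0.4361, -0.3046]] c [ 0.4287 -0.2837] sides [0.0351, 0.051, 0.0589, 0.0469] ang [-178.8, 79.6, -14.2, -131.7]
[[449.3652508  238.4891535 ]
 [466.9375     242.59790416]
 [466.9375     256.47283979]
 [449.25606355 254.96706306]]
pad top [[0.445, -0.265], [0.4354, -0.3065], [0.4027, -0.3037], [0.4062, -0.2619]] c [ 0.4223 -0.2843] sides [0.039, 0.0425, 0.0328, 0.0419] ang [-4.6, -103.1, 175.2, 85.2]
```

View pics/q.png

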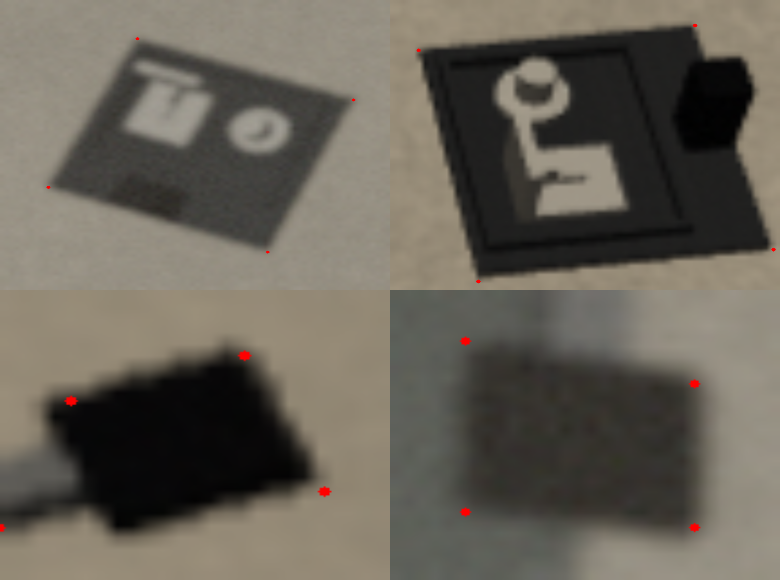

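The markers fit the tray corners well in both views, which agree within 2 mm. The pad quads came out poor, so I'll pick pad and bay corners by hand from the crops.

Run:
```python
from h import *
crop("pics/scene0.png","pics/sbay.png",200,175,115,95,6.8)
crop("pics/top0.png","pics/tbay.png",285,110,90,95,6.3)
crop("pics/scene0.png","pics/spad.png",280,75,30,30,18)
crop("pics/top0.png","pics/tpad.png",440,228,36,36,15)
print("post top",tri([409.2,261],[215.7,243.6]))
```

```text
post top (array([0.43426125, 0.30105377, 0.05587218]), np.float64(0.0037606504007598076))
```

View pics/sbay.png

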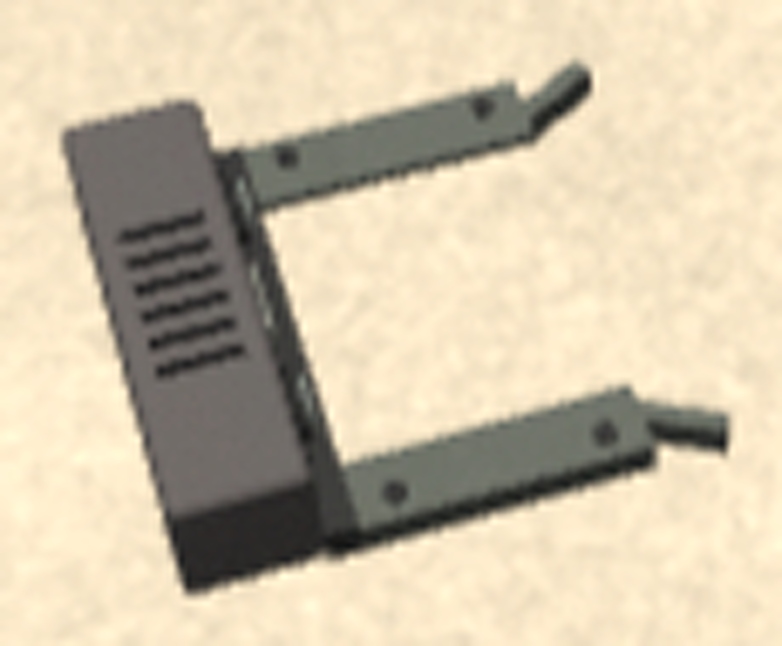

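View pics/tbay.png

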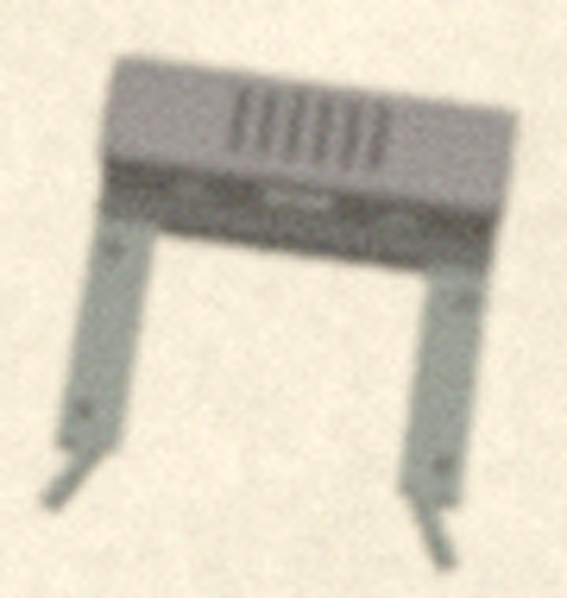

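View pics/spad.png

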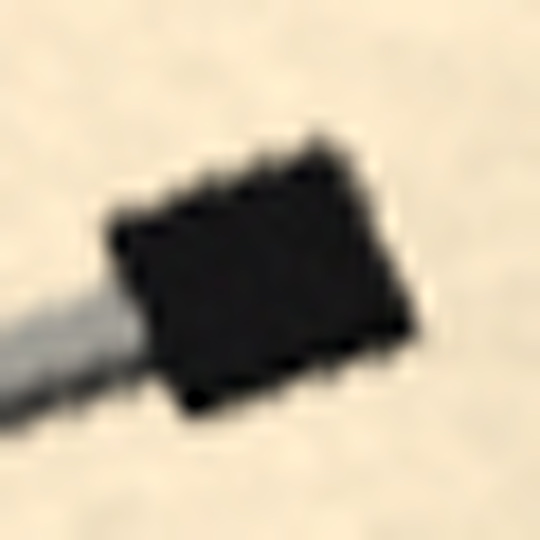

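View pics/tpad.png

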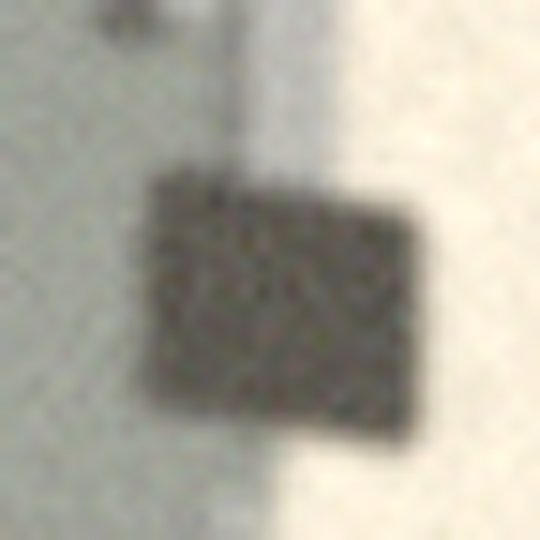

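Run:
```python
from h import *
S=lambda p:(np.array(p)+.5)/6.8-.5+[200,175]
T=lambda p:(np.array(p)+.5)/6.3-.5+[285,110]
mod=[]
names=dict(Lin=((630,388),(119,448),(-.045,.06,.014)),Lout=((654,452),(57,438),(-.045,.088,.014)),Rin=((536,136),(400,487),(-.045,-.06,.014)),Rout=((514,82),(462,503),(-.045,-.088,.014)),
 HbL=((172,515),(116,55),(.122,.088,.052)),HbR=((65,130),(517,112),(.122,-.088,.052)),HfL=((308,480),(103,157),None),HfR=((195,100),(500,212),None))
for cam_,i in(("scene",0),("top",1)):
    A=[];B=[]
    for k,v in names.items():
        if v[2] is None: continue
        p=(S,T)[i](v[i]); q=plane(cam_,[p],v[2][2])[0]; A.append(v[2][:2]);B.append(q[:2])
    A=np.array(A);B=np.array(B); a=A-A.mean(0);b=B-B.mean(0)
    th=np.arctan2((a[:,0]*b[:,1]-a[:,1]*b[:,0]).sum(),(a*b).sum()); R=np.array([[np.cos(th),-np.sin(th)],[np.sin(th),np.cos(th)]])
    t=B.mean(0)-R@A.mean(0); print(cam_,np.degrees(th),t,"res mm",((A@R.T+t-B)*1e3).round(1).tolist())
for k,v in names.items(): print(k,[x.round(4).tolist() if hasattr(x,'round') and np.ndim(x) else round(float(x),4) for x in tri(S(v[0]),T(v[1]))])
s=(np.array([[110,220],[325,135],[415,335],[190,412]])+.5)/18-.5+[280,75]
t=(np.array([[152,175],[418,213],[410,440],[148,405]])+.5)/15-.5+[440,228]
print("pad centres",tri(s.mean(0),t.mean(0)))
for a,b in ((0,1),(1,2),(2,3),(3,0)):pass
# orders: scene 0=far+? map by nearest xy at z
ps=plane("scene",s,.106);pt=plane("top",t,.106);print(ps.round(4));print(pt.round(4),pt.mean(0))
```

```text
scene -8.724120103215393 [0.64808668 0.02033055] res mm [[-1.2, -0.1], [-1.5, -0.5], [-0.2, 0.6], [-0.6, 0.7], [2.5, 1.2], [1.1, -2.0]]
top -8.422881949972645 [0.64746422 0.0190249 ] res mm [[-1.4, -0.3], [-1.6, 0.7], [-2.4, 1.1], [0.4, -0.2], [2.7, 0.4], [2.3, -1.8]]
Lin [[0.6135, 0.0854, 0.0124], 0.0002]
Lout [[0.618, 0.1124, 0.011], 0.001]
Rin [[0.5955, -0.034, 0.0138], 0.0027]
Rout [[0.5903, -0.0615, 0.0125], 0.0005]
HbL [[0.7791, 0.0876, 0.0513], 0.001]
HbR [[0.7539, -0.0845, 0.0503], 0.0004]
HfL [[0.7337, 0.0924, 0.0467], 0.0014]
HfR [[0.7077, -0.076, 0.0507], 0.0005]
pad centres (array([ 0.42307641, -0.28620964,  0.10323319]), np.float64(0.001038918909123351))
[[ 0.4396 -0.3062  0.106 ]
 [ 0.4006 -0.3099  0.106 ]
 [ 0.41   -0.26    0.106 ]
 [ 0.4486 -0.2593  0.106 ]]
[[ 0.4433 -0.2656  0.106 ]
 [ 0.4374 -0.3078  0.106 ]
 [ 0.4018 -0.3035  0.106 ]
 [ 0.4072 -0.2623  0.106 ]] [ 0.42243426 -0.284789    0.106     ]
```

Both views agree:
- **Bay:** origin about (0.648, 0.020), yaw −8.6°
- **Tray:** (0.481, 0.2895), yaw −20.1°, post near (0.435, 0.305)
- **Pad:** (0.423, −0.2855, about 0.105)

I'll move above the post with a turn of about +4.6° about tool z.

```bash
cat >> h.py <<'E'
from scipy.spatial.transform import Rotation as Ro
def go(p,yaw):
    o=telemetry.get_obs(); R=Ro.from_euler('xyz',o["orientation"],degrees=True)
    d=R.inv().apply(np.array(p)-o["tool_pos"]); T=Ro.from_euler('xyz',[180,0,yaw],degrees=True)
    rv=(R.inv()*T).as_rotvec(degrees=True)/6
    print("pos",o["tool_pos"].round(4),"rpy",o["orientation"].round(2),"F",o["force"].round(1),"open",round(o["opening"],4),"t",round(o["clock"],2)); print("shift mm",(d*1e3).round(1),"turn units",rv.round(2))
E
python3 -c "
from h import *
go([.4357,.3055,.13],-20.1)"
```

```text
pos [0.1805 0.65   0.2257] rpy [ 1.7991e+02 -1.0000e-02 -1.5520e+01] F [1.  0.1 0.9] open 0.0881 t 0.1
shift mm [338.1 263.5  96.2] turn units [ 0.01 -0.    0.76]
```

servo_tool(
  rows=[
    [[0.01,0.008,0],[0,0,0],0],
    [[0.02,0.0155,0.005],[0,0,0],0],
    [[0.022,0.017,0.007],[0,0,0],0],
    [[0.022,0.017,0.007],[0,0,0],0],
    [[0.022,0.017,0.007],[0,0,0],0],
    [[0.022,0.017,0.007],[0,0,0],0],
    [[0.022,0.017,0.007],[0,0,0],0],
    [[0.022,0.017,0.007],[0,0,0],0],
    [[0.022,0.017,0.007],[0,0,0],0],
    [[0.022,0.017,0.007],[0,0,0],0],
    [[0.022,0.017,0.007],[0,0,0],0],
    [[0.022,0.017,0.007],[0,0,0],0],
    [[0.022,0.017,0.007],[0,0,0],0],
    [[0.022,0.017,0.007],[0,0,0],0],
    [[0.022,0.017,0.007],[0,0,0],0],
    [[0.02,0.017,0],[0,0,0],0],
    [[0.002,0.002,0],[0,0,0.38],0],
    [[0,0,0],[0,0,0.38],0],
    [[0,0,0],[0,0,0],0],
    [[0,0,0],[0,0,0],0],
  ],
)

```text
clock: 1.77
tool_pos: [0.4358, 0.3055, 0.1305]
orientation: [180.0, 0.0, -20.0]
force: [-0.7, 1.9, -0.1]
opening: 0.0876
```

Run:
```python
from h import *
go([.4357,.3055,.13],-20.1)
for n in ["scene","top"]:
    im=optics.snapshot(n); cv2.imwrite(f"pics/{n}1.png",im[:,:,::-1])
crop("pics/scene1.png","pics/v1.png",320,190,130,130,6)
```

```text
pos [0.4358 0.3055 0.1305] rpy [179.99   0.   -20.03] F [-0.7  1.9 -0.1] open 0.0876 t 1.77
shift mm [-0.   0.   0.5] turn units [0.   0.   0.01]
```

View pics/v1.png

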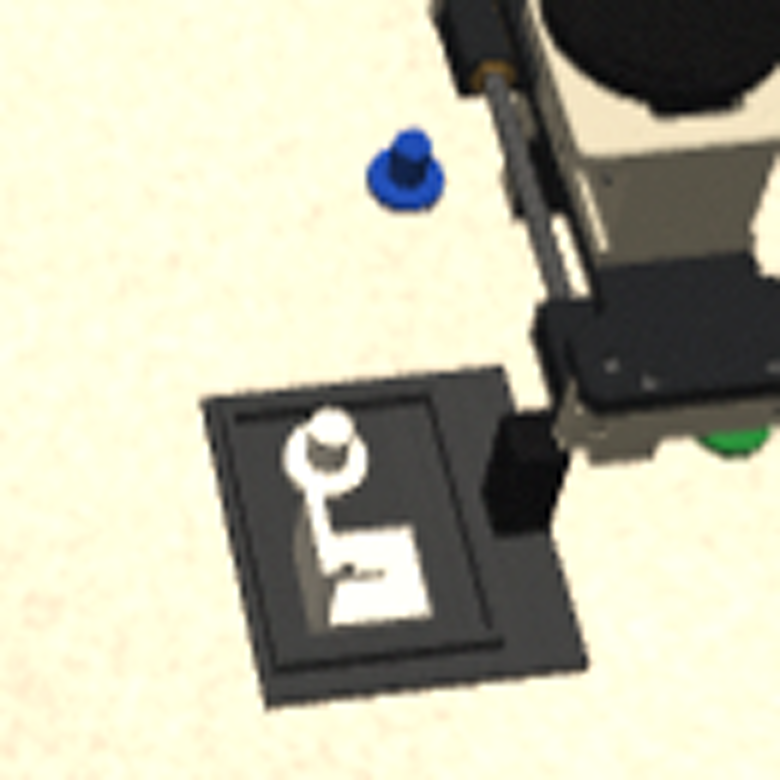

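The scene crop shows the gripper above the post at crop (525,470), and the parts have not moved. I'll descend and grip.

servo_tool(
  rows=[
    [[0,0,0.01],[0,0,0],0],
    [[0,0,0.015],[0,0,0],0],
    [[0,0,0.015],[0,0,0],0],
    [[0,0,0.015],[0,0,0],0],
    [[0,0,0.015],[0,0,0],0],
    [[0,0,0.015],[0,0,0],0],
    [[0,0,0.01],[0,0,0],0],
    [[0,0,0.004],[0,0,0],0],
    [[0,0,0],[0,0,0],0],
    [[0,0,0],[0,0,0],0],
    [[0,0,0],[0,0,0],0.5],
    [[0,0,0],[0,0,0],0.6],
    [[0,0,0],[0,0,0],0.7],
    [[0,0,0],[0,0,0],1],
    [[0,0,0],[0,0,0],1],
    [[0,0,0],[0,0,0],1],
    [[0,0,0],[0,0,0],1],
    [[0,0,0],[0,0,0],1],
    [[0,0,0],[0,0,0],1],
  ],
)

```text
clock: 3.45
tool_pos: [0.4357, 0.3061, 0.0316]
orientation: [180.0, 0.0, -20.1]
force: [0.1, -0.4, 0.7]
opening: 0.0332
```

Run:
```python
from m import *
go([.4357,.3055,.031],-20.1)
for n in ["scene","top"]:
    im=optics.snapshot(n); cv2.imwrite(f"pics/{n}2.png",im[:,:,::-1])
crop("pics/scene2.png","pics/v2.png",320,190,130,130,6)
crop("pics/top2.png","pics/v2t.png",170,180,110,110,6)
```

```text
pos [0.4357 0.3061 0.0316] rpy [180.     0.   -20.07] F [ 0.1 -0.4  0.7] open 0.0332 t 3.45
shift mm [0.2 0.5 0.6] turn units [0. 0. 0.]
```

View pics/v2.png

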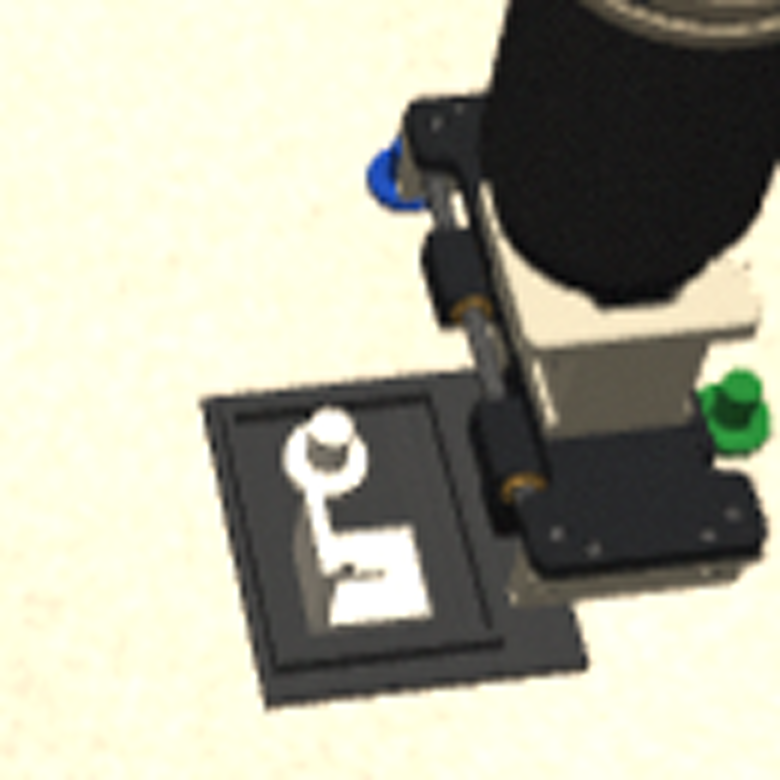

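View pics/v2t.png

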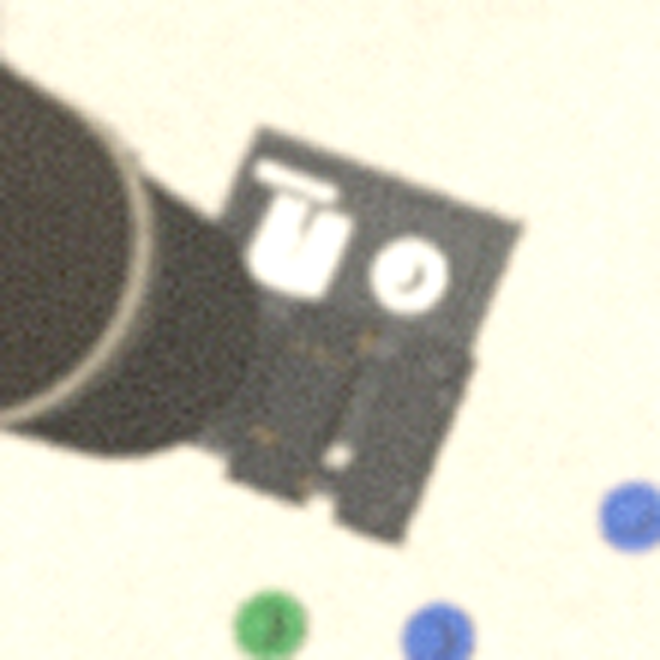

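The gripper is still closing, with the opening at 33 mm. I'll wait.

servo_tool(
  rows=[
    [[0,0,0],[0,0,0],1],
    [[0,0,0],[0,0,0],1],
    [[0,0,0],[0,0,0],1],
    [[0,0,0],[0,0,0],1],
    [[0,0,0],[0,0,0],1],
    [[0,0,0],[0,0,0],1],
    [[0,0,0],[0,0,0],1],
    [[0,0,0],[0,0,0],1],
  ],
)

```text
clock: 4.22
tool_pos: [0.4358, 0.3061, 0.0316]
orientation: [-180.0, -0.0, -20.1]
force: [0.3, 1.1, -1.3]
opening: 0.0215
```

It has gripped at 21.5 mm and the tray's front edge in the top view is unchanged, so the TCP-to-tray offset is 48 mm as stated. I'll rotate to the bay yaw, then slide round the blue flange.

Run:
```python
from h import *
print(plane("top",[[276,266],[243,286],[215,284],[228,143]],.014).round(3))
```

```text
[[0.385 0.152 0.014]
 [0.334 0.234 0.014]
 [0.338 0.306 0.014]
 [0.722 0.297 0.014]]
```

servo_tool(
  rows=[
    [[0,0,0],[0,0,-0.16],1],
    [[0,0,0],[0,0,-0.32],1],
    [[0,0,0],[0,0,-0.32],1],
    [[0,0,0],[0,0,-0.32],1],
    [[0,0,0],[0,0,-0.32],1],
    [[0,0,0],[0,0,-0.32],1],
    [[0,0,0],[0,0,-0.16],1],
    [[0,0,0],[0,0,0],1],
    [[0,0,0],[0,0,0],1],
  ],
)

```text
clock: 4.97
tool_pos: [0.4356, 0.3054, 0.0316]
orientation: [179.9, 0.0, -8.6]
force: [0.6, -2.7, 2.4]
opening: 0.0218
```

Run:
```python
from h import *
go([.4575,.157,.0316],-8.6)
go([.4522,.0493,.0316],-8.6)
```

```text
pos [0.4356 0.3054 0.0316] rpy [ 1.7994e+02  2.0000e-02 -8.6000e+00] F [ 0.6 -2.7  2.4] open 0.0218 t 4.97
shift mm [4.390e+01 1.435e+02 1.000e-01] turn units [0.01 0.   0.  ]
pos [0.4356 0.3054 0.0316] rpy [ 1.7994e+02  2.0000e-02 -8.6000e+00] F [ 0.6 -2.7  2.4] open 0.0218 t 4.97
shift mm [5.470e+01 2.507e+02 2.000e-01] turn units [0.01 0.   0.  ]
```

servo_tool(
  rows=[
    [[0.001,0.003,0],[0,0,0],1],
    [[0.002,0.006,0],[0,0,0],1],
    [[0.003,0.0096,0],[0,0,0],1],
    [[0.003,0.0096,0],[0,0,0],1],
    [[0.003,0.0096,0],[0,0,0],1],
    [[0.003,0.0096,0],[0,0,0],1],
    [[0.003,0.0096,0],[0,0,0],1],
    [[0.003,0.0096,0],[0,0,0],1],
    [[0.003,0.0096,0],[0,0,0],1],
    [[0.003,0.0096,0],[0,0,0],1],
    [[0.003,0.0096,0],[0,0,0],1],
    [[0.003,0.0096,0],[0,0,0],1],
    [[0.003,0.0096,0],[0,0,0],1],
    [[0.003,0.0096,0],[0,0,0],1],
    [[0.003,0.0096,0],[0,0,0],1],
    [[0.003,0.0096,0],[0,0,0],1],
    [[0.001,0.006,0],[0,0,0],1],
    [[0,0.003,0],[0,0,0],1],
    [[0,0,0],[0,0,0],1],
    [[0,0,0],[0,0,0],1],
  ],
)

```text
clock: 6.63
tool_pos: [0.4583, 0.1477, 0.0316]
orientation: [179.9, 0.0, -8.6]
force: [0.1, -3.7, 0.5]
opening: 0.0219
```

Run:
```python
from h import *
go([.4522,.0493,.0316],-8.6)
```

```text
pos [0.4583 0.1477 0.0316] rpy [ 1.7994e+02  3.0000e-02 -8.6000e+00] F [ 0.1 -3.7  0.5] open 0.0219 t 6.63
shift mm [ 8.7 98.2  0.1] turn units [ 0.01  0.01 -0.  ]
```

servo_tool(
  rows=[
    [[0.0,0.003,0],[0,0,0],1],
    [[0.0,0.006,0],[0,0,0],1],
    [[0.001,0.009,0],[0,0,0],1],
    [[0.001,0.009,0],[0,0,0],1],
    [[0.001,0.009,0],[0,0,0],1],
    [[0.001,0.009,0],[0,0,0],1],
    [[0.001,0.009,0],[0,0,0],1],
    [[0.001,0.009,0],[0,0,0],1],
    [[0.001,0.009,0],[0,0,0],1],
    [[0.001,0.009,0],[0,0,0],1],
    [[0.001,0.008,0],[0,0,0],1],
    [[0,0.006,0],[0,0,0],1],
    [[0,0.003,0],[0,0,0],1],
    [[0,0,0],[0,0,0],1],
    [[0,0,0],[0,0,0],1],
  ],
)

```text
clock: 7.88
tool_pos: [0.4525, 0.0496, 0.0315]
orientation: [180.0, 0.0, -8.6]
force: [-0.1, -3.1, 0.5]
opening: 0.0219
```

Run:
```python
from m import *
go([.6005,.0269,.0316],-8.6)
for n in ["scene","top"]:
    im=optics.snapshot(n); cv2.imwrite(f"pics/{n}3.png",im[:,:,::-1])
crop("pics/scene3.png","pics/v3.png",200,160,180,130,4.4)
crop("pics/top3.png","pics/v3t.png",280,110,110,130,4.6)
```

```text
pos [0.4525 0.0496 0.0315] rpy [ 1.7995e+02  4.0000e-02 -8.6000e+00] F [-0.1 -3.1  0.5] open 0.0219 t 7.88
shift mm [149.7   0.3  -0.2] turn units [ 0.01  0.01 -0.  ]
```

View pics/v3.png

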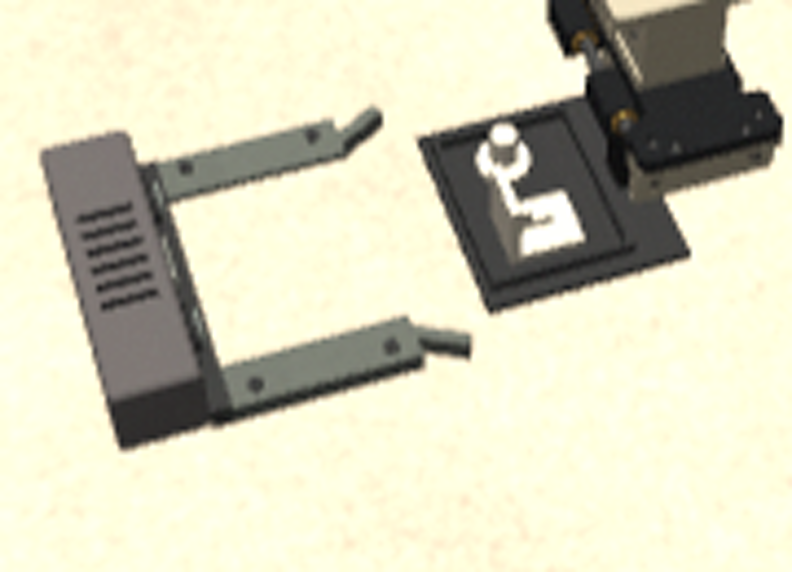

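View pics/v3t.png

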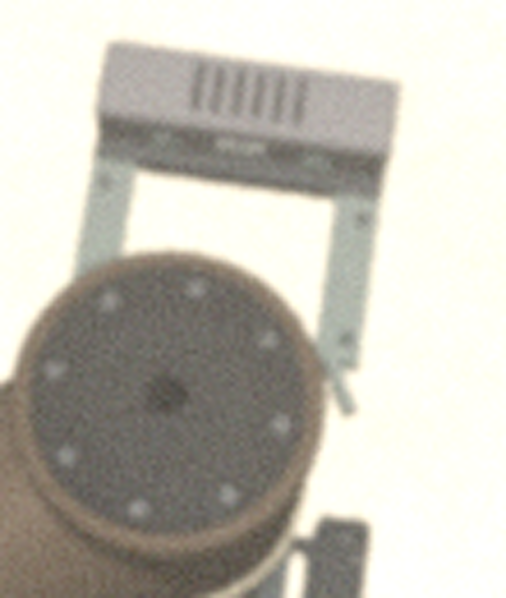

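Run:
```python
from h import *
S=lambda p:(np.array(p,float)+.5)/4.4-.5+[200,160]
P=plane("scene",S([[417,139],[491,310],[690,254]]),.004)[:,:2];print(P.round(4))
d=P[1]-P[0];print("front edge",np.linalg.norm(d),np.degrees(np.arctan2(-d[0],d[1])));d=P[1]-P[2];print("side",np.linalg.norm(d),np.degrees(np.arctan2(d[1],d[0])))
yaw=-8.6
```

```text
[[ 0.5504 -0.0317]
 [ 0.5683  0.0971]
 [ 0.4511  0.1145]]
front edge 0.13008790177685153 -7.928154785092653
side 0.11843187203231015 -8.451461643737119
```

The scene view shows the tray in front of the mouth, centred, with yaw about −8.2° against the bay's −8.5°. I'll insert it in steps.

servo_tool(
  rows=[
    [[0.003,0,0],[0,0,0],1],
    [[0.006,0,0],[0,0,0],1],
    [[0.008,0,0],[0,0,0],1],
    [[0.008,0,0],[0,0,0],1],
    [[0.008,0,0],[0,0,0],1],
    [[0.008,0,0],[0,0,0],1],
    [[0.008,0,0],[0,0,0],1],
    [[0.008,0,0],[0,0,0],1],
    [[0.008,0,0],[0,0,0],1],
    [[0.006,0,0],[0,0,0],1],
    [[0.003,0,0],[0,0,0],1],
    [[0,0,0],[0,0,0],1],
  ],
)

```text
clock: 8.98
tool_pos: [0.5254, 0.0392, 0.0315]
orientation: [179.9, 0.1, -8.5]
force: [-4.9, -1.7, 6.3]
opening: 0.0221
```

Run:
```python
from m import *
go([.6005,.0269,.0316],-8.6)
for n in ["scene"]:
    im=optics.snapshot(n); cv2.imwrite(f"pics/{n}4.png",im[:,:,::-1])
crop("pics/scene4.png","pics/v4.png",200,160,150,120,5.2)
```

```text
pos [0.5254 0.0392 0.0315] rpy [ 1.7994e+02  1.2000e-01 -8.5500e+00] F [-4.9 -1.7  6.3] open 0.0221 t 8.98
shift mm [76.1  1.  -0.2] turn units [0.01 0.02 0.01]
```

View pics/v4.png

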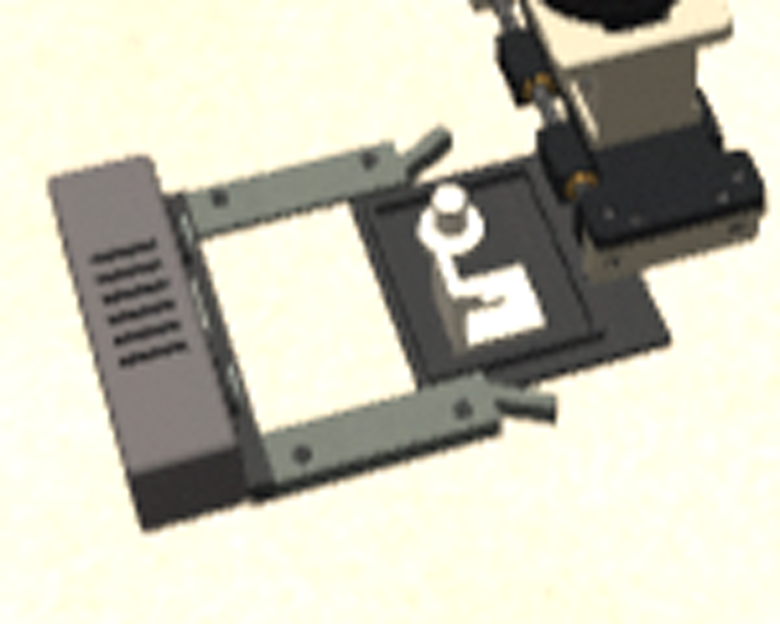

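The tray is under both lips at the mouth, around crop (370,220) and (430,390), and the forces are small. I'll continue.

servo_tool(
  rows=[
    [[0.003,0,0],[0,0,0],1],
    [[0.006,0,0],[0,0,0],1],
    [[0.007,0,0],[0,0,0],1],
    [[0.007,0,0],[0,0,0],1],
    [[0.007,0,0],[0,0,0],1],
    [[0.007,0,0],[0,0,0],1],
    [[0.007,0,0],[0,0,0],1],
    [[0.007,0,0],[0,0,0],1],
    [[0.006,0,0],[0,0,0],1],
    [[0.004,0,0],[0,0,0],1],
    [[0.002,0,0],[0,0,0],1],
    [[0,0,0],[0,0,0],1],
  ],
)

```text
clock: 10.03
tool_pos: [0.5874, 0.0299, 0.0316]
orientation: [179.9, 0.1, -8.5]
force: [-6.8, -1.2, 6.9]
opening: 0.0217
```

Run:
```python
from m import *
go([.6005,.0269,.0316],-8.6)
```

```text
pos [0.5874 0.0299 0.0316] rpy [ 1.7995e+02  1.3000e-01 -8.5400e+00] F [-6.8 -1.2  6.9] open 0.0217 t 10.03
shift mm [13.4  1.  -0.1] turn units [0.01 0.02 0.01]
```

servo_tool(
  rows=[
    [[0.003,0,0],[0,0,0],1],
    [[0.003,0,0],[0,0,0],1],
    [[0.003,0,0],[0,0,0],1],
    [[0.002,0,0],[0,0,0],1],
    [[0.001,0,0],[0,0,0],1],
    [[0,0,0],[0,0,0],1],
  ],
)

```text
clock: 10.53
tool_pos: [0.599, 0.0282, 0.0316]
orientation: [179.9, 0.2, -8.5]
force: [-6.9, -0.1, 7.4]
opening: 0.0218
```

servo_tool(
  rows=[
    [[0.001,0,0],[0,0,0],1],
    [[0.001,0,0],[0,0,0],1],
    [[0,0,0],[0,0,0],1],
  ],
)

```text
clock: 10.78
tool_pos: [0.6, 0.028, 0.0316]
orientation: [179.9, 0.2, -8.5]
force: [-12.3, 2.5, 10.9]
opening: 0.0215
```

The x force has risen, so this is probably contact with the stop at the expected place. I'll confirm with a little more push.

servo_tool(
  rows=[
    [[0.001,0,0],[0,0,0],1],
    [[0.001,0,0],[0,0,0],1],
    [[0,0,0],[0,0,0],1],
  ],
)

```text
clock: 11.03
tool_pos: [0.6001, 0.028, 0.0315]
orientation: [179.9, 0.4, -8.6]
force: [-18.5, 6.7, 17.2]
opening: 0.0219
```

Run:
```python
from m import *
go([.6005,.0269,.0316],-8.6)
for n in ["scene"]:
    im=optics.snapshot(n); cv2.imwrite(f"pics/{n}5.png",im[:,:,::-1])
crop("pics/scene5.png","pics/v5.png",200,160,130,120,5)
```

```text
pos [0.6001 0.028  0.0315] rpy [179.91   0.4   -8.55] F [-18.5   6.7  17.2] open 0.0219 t 11.03
shift mm [ 0.5  1.  -0.1] turn units [0.01 0.07 0.01]
```

View pics/v5.png

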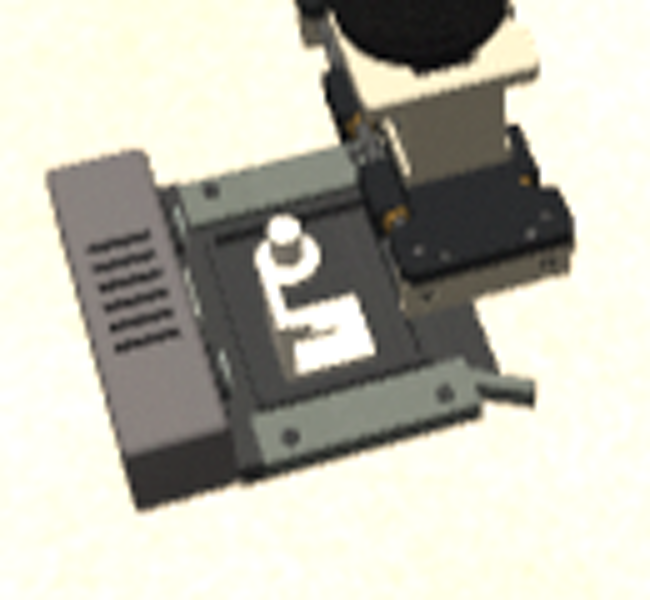

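The tray sits against the stop: the TCP did not advance under the extra 2 mm, and no gap shows at crop (230,330). Both parts are standing. I'll relax the push by about 3 mm and open.

servo_tool(
  rows=[
    [[-0.001,0,0],[0,0,0],1],
    [[-0.001,0,0],[0,0,0],1],
    [[-0.001,0,0],[0,0,0],1],
    [[0,0,0],[0,0,0],1],
  ],
)

```text
clock: 11.42
tool_pos: [0.6002, 0.0281, 0.0316]
orientation: [180.0, 0.1, -8.5]
force: [-7.2, 1.6, 6.6]
opening: 0.0217
```

servo_tool(
  rows=[
    [[0,0,0],[0,0,0],0.6],
    [[0,0,0],[0,0,0],0.5],
    [[0,0,0],[0,0,0],0.4],
    [[0,0,0],[0,0,0],0.4],
    [[0,0,0],[0,0,0],0.4],
    [[0,0,0],[0,0,0],0.4],
    [[0,0,0],[0,0,0],0.4],
    [[0,0,0],[0,0,0],0.4],
    [[0,0,0],[0,0,0],0.4],
    [[0,0,0],[0,0,0],0.4],
  ],
)

```text
clock: 12.25
tool_pos: [0.6013, 0.028, 0.0316]
orientation: [-180.0, -0.0, -8.6]
force: [-0.4, -1.1, 0.5]
opening: 0.0527
```

Released, with 52 mm open around the 22 mm post. I'll rise and then look at the tray.

servo_tool(
  rows=[
    [[0,0,-0.01],[0,0,0],0.4],
    [[0,0,-0.015],[0,0,0],0.4],
    [[0,0,-0.02],[0,0,0],0.4],
    [[0,0,-0.02],[0,0,0],0.4],
    [[0,0,-0.02],[0,0,0],0.4],
    [[0,0,-0.02],[0,0,0],0.4],
    [[0,0,-0.02],[0,0,0],0.6],
    [[0,0,-0.02],[0,0,0],1],
    [[0,0,-0.015],[0,0,0],1],
    [[0,0,-0.01],[0,0,0],1],
    [[0,0,0],[0,0,0],1],
    [[0,0,0],[0,0,0],1],
  ],
)

```text
clock: 13.25
tool_pos: [0.6012, 0.028, 0.2019]
orientation: [-180.0, -0.0, -8.6]
force: [-0.1, -0.8, -0.9]
opening: 0.0182
```

Run:
```python
from m import *
go([.423,-.2855,.19],-8.5)
for n in ["scene"]:
    im=optics.snapshot(n); cv2.imwrite(f"pics/{n}6.png",im[:,:,::-1])
crop("pics/scene6.png","pics/v6.png",200,160,130,120,5)
```

```text
pos [0.6012 0.028  0.2019] rpy [-1.7996e+02 -4.0000e-02 -8.5600e+00] F [-0.1 -0.8 -0.9] open 0.0182 t 13.25
shift mm [-129.5  336.6   11.5] turn units [-0.01 -0.01 -0.01]
```

View pics/v6.png

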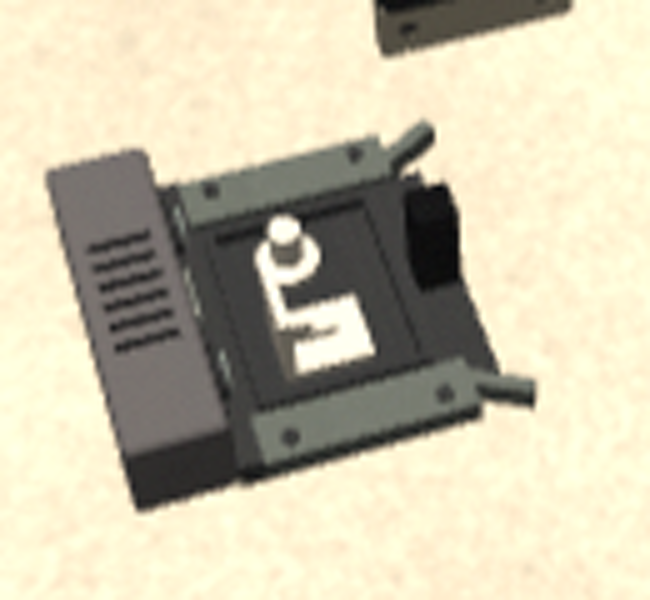

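Run:
```python
from h import *
S=lambda p:(np.array(p,float)+.5)/5-.5+[200,160]
P=plane("scene",S([[498,372],[418,176]]),.006)[:,:2]
th=np.radians(-8.7);R=np.array([[np.cos(th),-np.sin(th)],[np.sin(th),np.cos(th)]])
print(P.round(4),((P-[.6481,.0203])@R*1e3).round(1))
# rail mouth inner corner +y and -y for relative check
Q=plane("scene",S([[464,358],[393,176]]),.014)[:,:2];print(((Q-[.6481,.0203])@R*1e3).round(1))
```

```text
[[ 0.5998  0.0953]
 [ 0.5817 -0.0326]] [[-59.   66.9]
 [-57.6 -62.3]]
[[-44.6  59.2]
 [-44.1 -60. ]]
```

Both parts are upright and the rails line up. The plate's rear edge measures about −58 mm in the bay frame against −60 expected, which is within measuring error. Now I'll go over the pad.

servo_tool(
  rows=[
    [[-0.004,0.01,0],[0,0,0],1],
    [[-0.006,0.017,0],[0,0,0],1],
    [[-0.008,0.021,0],[0,0,0],1],
    [[-0.008,0.021,0],[0,0,0],1],
    [[-0.008,0.021,0],[0,0,0],1],
    [[-0.008,0.021,0],[0,0,0],1],
    [[-0.008,0.021,0],[0,0,0],1],
    [[-0.008,0.021,0],[0,0,0],1],
    [[-0.008,0.021,0],[0,0,0],1],
    [[-0.008,0.021,0],[0,0,0],1],
    [[-0.008,0.021,0],[0,0,0],1],
    [[-0.008,0.021,0],[0,0,0],1],
    [[-0.008,0.021,0],[0,0,0],1],
    [[-0.008,0.021,0],[0,0,0],1],
    [[-0.008,0.021,0],[0,0,0],1],
    [[-0.008,0.021,0],[0,0,0],1],
    [[-0.005,0.012,0],[0,0,0],1],
    [[-0.003,0.004,0],[0,0,0],1],
    [[0,0,0],[0,0,0],1],
    [[0,0,0],[0,0,0],1],
  ],
)

```text
clock: 14.97
tool_pos: [0.4217, -0.2861, 0.2012]
orientation: [-180.0, 0.0, -8.6]
force: [-0.4, -0.0, 0.0]
opening: 0.0003
```

Run:
```python
from m import *
go([.423,-.2855,.115],-8.5)
for n in ["scene","top"]:
    im=optics.snapshot(n); cv2.imwrite(f"pics/{n}7.png",im[:,:,::-1])
crop("pics/scene7.png","pics/v7.png",230,30,110,110,6)
```

```text
pos [ 0.4217 -0.2861  0.2012] rpy [-1.7999e+02  3.0000e-02 -8.6200e+00] F [-0.4 -0.   0. ] open 0.0003 t 14.97
shift mm [ 1.2 -0.8 86.2] turn units [-0.    0.01 -0.02]
```

View pics/v7.png

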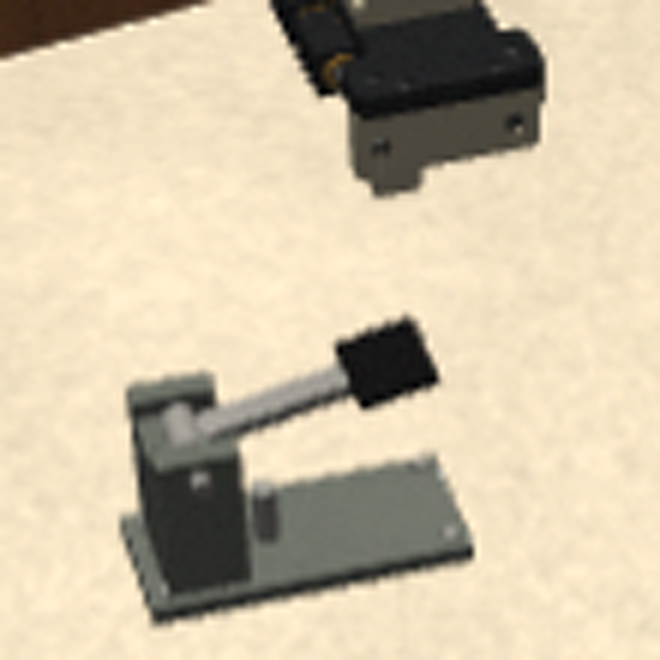

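The closed fingers hang directly above the pad at crop (388,362), and the fingertips are at about (395,190). I'll descend to just above it, then step down while watching the force.

servo_tool(
  rows=[
    [[0.001,-0.001,0.01],[0,0,0],1],
    [[0,0,0.015],[0,0,0],1],
    [[0,0,0.015],[0,0,0],1],
    [[0,0,0.015],[0,0,0],1],
    [[0,0,0.015],[0,0,0],1],
    [[0,0,0.01],[0,0,0],1],
    [[0,0,0.005],[0,0,0],1],
    [[0,0,0],[0,0,0],1],
    [[0,0,0],[0,0,0],1],
  ],
)

```text
clock: 15.82
tool_pos: [0.424, -0.285, 0.1166]
orientation: [180.0, 0.0, -8.5]
force: [0.5, 0.7, -0.1]
opening: 0.0002
```

servo_tool(
  rows=[
    [[0,0,0.003],[0,0,0],1],
    [[0,0,0.003],[0,0,0],1],
    [[0,0,0.003],[0,0,0],1],
    [[0,0,0.001],[0,0,0],1],
    [[0,0,0],[0,0,0],1],
    [[0,0,0],[0,0,0],1],
  ],
)

```text
clock: 16.32
tool_pos: [0.4238, -0.2852, 0.1068]
orientation: [180.0, -0.0, -8.6]
force: [-0.7, 0.6, 3.3]
opening: 0.0006
```

servo_tool(
  rows=[
    [[0,0,0.002],[0,0,0],1],
    [[0,0,0.002],[0,0,0],1],
    [[0,0,0.002],[0,0,0],1],
    [[0,0,0],[0,0,0],1],
    [[0,0,0],[0,0,0],1],
  ],
)

```text
clock: 16.73
tool_pos: [0.4233, -0.2851, 0.1004]
orientation: [180.0, 0.1, -8.6]
force: [-2.3, 0.7, 3.5]
opening: 0.0001
```

Contact came at about 107 mm, as expected. I'll go down to about 87 mm.

servo_tool(
  rows=[
    [[0,0,0.002],[0,0,0],1],
    [[0,0,0.002],[0,0,0],1],
    [[0,0,0.002],[0,0,0],1],
    [[0,0,0.002],[0,0,0],1],
    [[0,0,0.002],[0,0,0],1],
    [[0,0,0.002],[0,0,0],1],
    [[0,0,0.001],[0,0,0],1],
    [[0,0,0],[0,0,0],1],
    [[0,0,0],[0,0,0],1],
    [[0,0,0],[0,0,0],1],
  ],
)

```text
clock: 17.57
tool_pos: [0.423, -0.285, 0.0873]
orientation: [-180.0, 0.1, -8.6]
force: [-3.5, 0.6, 5.5]
opening: 0.0006
```

Run:
```python
from m import *
go([.423,-.2855,.0865],-8.5)
for n in ["scene","top"]:
    im=optics.snapshot(n); cv2.imwrite(f"pics/{n}8.png",im[:,:,::-1])
crop("pics/scene8.png","pics/v8.png",230,30,110,110,6)
crop("pics/scene8.png","pics/v8b.png",200,160,130,120,5)
```

```text
pos [ 0.423  -0.285   0.0873] rpy [-1.7999e+02  7.0000e-02 -8.5600e+00] F [-3.5  0.6  5.5] open 0.0006 t 17.57
shift mm [0.  0.5 0.8] turn units [-0.    0.01 -0.01]
```

View pics/v8.png

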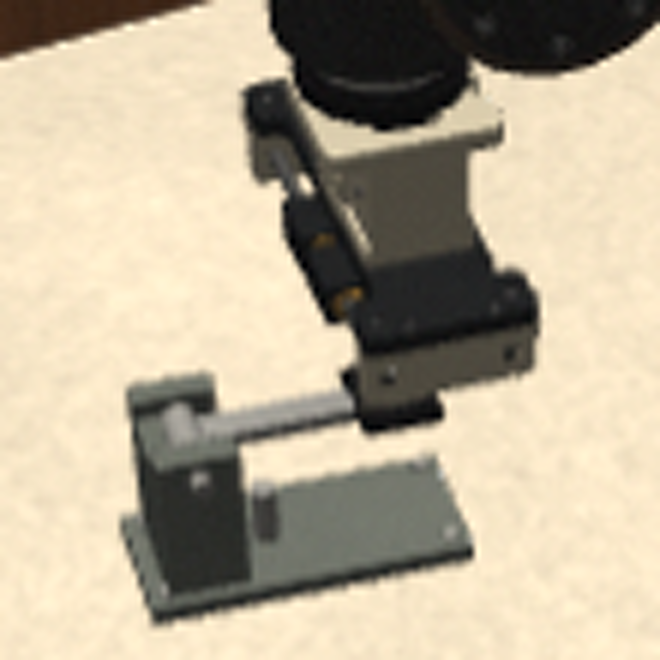

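View pics/v8b.png

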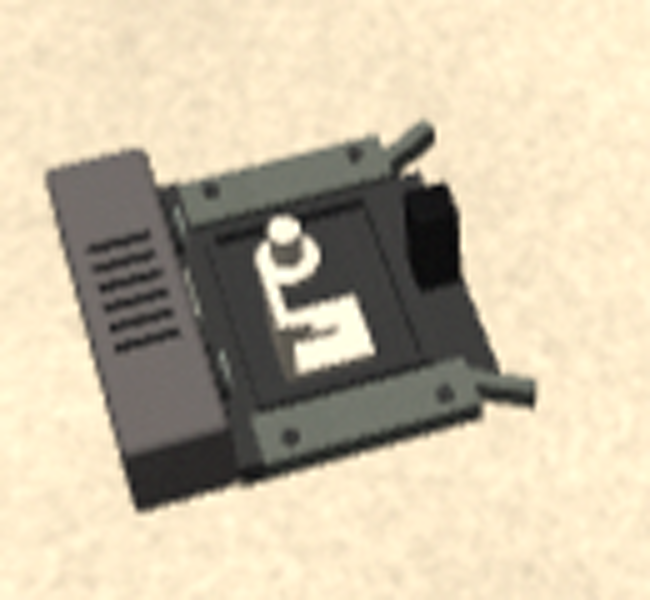

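The fingers press the pad at crop (400,415) and the paddle looks level, parallel to the base. The force is 5.5 N at 87 mm, and the tray and parts are unchanged. I'll hold for 1.6 s.

servo_tool(
  rows=[
    [[0,0,0.001],[0,0,0],1],
    [[0,0,0],[0,0,0],1],
    [[0,0,0],[0,0,0],1],
    [[0,0,0],[0,0,0],1],
    [[0,0,0],[0,0,0],1],
    [[0,0,0],[0,0,0],1],
    [[0,0,0],[0,0,0],1],
    [[0,0,0],[0,0,0],1],
    [[0,0,0],[0,0,0],1],
    [[0,0,0],[0,0,0],1],
    [[0,0,0],[0,0,0],1],
    [[0,0,0],[0,0,0],1],
    [[0,0,0],[0,0,0],1],
    [[0,0,0],[0,0,0],1],
    [[0,0,0],[0,0,0],1],
    [[0,0,0],[0,0,0],1],
    [[0,0,0],[0,0,0],1],
    [[0,0,0],[0,0,0],1],
    [[0,0,0],[0,0,0],1],
    [[0,0,0],[0,0,0],1],
  ],
)

```text
clock: 19.33
tool_pos: [0.4232, -0.2851, 0.0864]
orientation: [-180.0, 0.0, -8.6]
force: [-4.7, 0.5, 5.6]
opening: 0.0007
```

Run:
```python
from h import *
go([.423,-.2855,.0865],-8.5)
print(ctrl.close_job())
```

```text
pos [ 0.4232 -0.2851  0.0864] rpy [-1.80e+02  5.00e-02 -8.56e+00] F [-4.7  0.5  5.6] open 0.0007 t 19.33
shift mm [-0.2  0.5 -0. ] turn units [-0.    0.01 -0.01]
the job is handed in; nothing more can be done
None
```

I slid the tray by its post under both lips to the back stop, released it, and pressed the paddle to level with closed fingers. I handed the job in at 19.3 s, still holding the paddle; it reported no verdict.

- **Tray:** it stopped advancing under an extra 2 mm of push, with about 18 N back along x. After release, the picture gave the rear edge at about −58 mm in the bay frame (−60 expected) and y about 2 mm off centre. Both are within measuring error and tolerance. The bracket and flange were upright, and nothing had changed in a second picture taken while the paddle was pressed.
- **Paddle:** fingertips at 86.4 mm (86 is level), 5.6 N vertical, steady over the 1.6 s hold. There was also a sideways force of about −4.7 N along x.
- **Bystanders:** the path stayed away from the spool, glue and scraper, but I did not measure their positions again at the end.

No check failed. The one weak measurement was the post's height, 56 mm from hand-picked points against the stated 62 mm, so I placed the grasp from the tray's corners and the stated height instead.

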